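# Start the warming plate under the teapot

## Robot

A 6-joint arm with a two-finger parallel gripper is mounted at the origin on a cart in front of the work surface, level with it; the furniture and walls round the work are solid. World frame = base frame: x ahead of the robot, y to its left, z up, the work surface at z = 0. Lengths are in m, angles in rad, forces in N, time in s.
With the tool pointing down it reaches from about 0.375 to 0.9 m from the base axis. Payload 3.1 kg.
Tool frame: the origin (TCP) lies at the very end of the fingers, on their centre line; the grasp point (between the pads) lies 19 mm behind it; z points along the fingers, y is the line along which they close (so a half turn about z gives the same grasp; the last joint's range is limited). The gripper opens to 87 mm and grips with 3 to 60 N. Pads are 19 mm wide; open, the fingers measure 117 mm over their backs; the gripper's body (75 mm by 190 mm) begins 51 mm behind the grasp point.
Start: joints at [1.036, 0.527, 1.433, -0, 1.181, -0.178], TCP at [0.218, 0.586, 0.223] pointing down, gripper open.
Joint ranges: [-3.08, 3.08], [-0.75, 2.2], [0.22, 2.44], [-1.43, 4.57], [0, 2.65], [-2.85, 2.85]. Speed limits (rad/s): [2.79, 2.79, 3.14, 3.14, 3.14, 3.14].

## Interface

Orientations are given as a unit quaternion [x, y, z, w].
In Python, from rig import robot gives the robot as it stands. The module is installed in compiled form; this text tells all that it offers.
- The arm moves only by the tool servo_tool, never from a script. Its argument "rows" is one flat list of numbers, 5 for each row, row after row: the closure, from -1 (fully open) to 1 (shut), so that 0 is half open, then the shift along the tool's x, y, z in m, then the turn about the tool's z in degrees. A call has 1 to 5 rows; each row shifts and turns the commanded pose from where the row before left it, along the tool's axes as they then stand; what a row does not reach is not made up. A row lasts 1/12 s, in which the tool goes at most 41.7 mm and 7.16 degrees, less where a joint would pass 70% of its speed; a pose out of reach is approached as far as the arm can. A call with a gripper value outside its range is refused whole. The fingers move at their own pace and stop on an object; "newtons" is the grip in N (left out, the last holds). Time passes only in rows, so rows that do not move let the fingers close. It gives the time, the measured TCP pose, the force, the opening and the grip force at its end, in the units of the state.
- robot.get_obs(): the state, without advancing time (a new reading comes with each control period).
- robot.camera(name): name is "scene" or "side" or "wrist"; returns a dict with "pixels" (400x640x3 uint8, red, green, blue), "intrinsics" (3x3 intrinsics, pixels), "rvec" (rotation vector, rad) and "tvec" (3), from world to camera coordinates, as OpenCV has them; the wrist camera has in their place "mount" (4x4, takes a point from camera to tool coordinates, whose origin is the TCP and whose axes are the flange's). Camera axes: x right, y down, z forward; pixel columns grow to the right and rows downward; lengths in m; the calibration is good to about 2 mm. A picture is of the moment at which its call begins: read the wrist's pose just before it. There is no depth.
- robot.hand_in(): hands the job in; it is judged then, once.
Trained networks look in a picture, given as the dict that the camera call returned (one of the last four; its "shot" number tells which), for a name from the list of things; names that differ only in an ending like _2 or _b are one class to them, and where a whole thing is asked for, a point or a joint stands for the part that bears it (a point fixed in the world has none). Each returns a list of dicts, best first, with "score" (0 to 1); they miss things now and then, are a little off and sometimes report something else, mostly with a low value. They report only what shows in the picture. A call takes as long as a camera call. They do not tell look-alikes from the thing itself.
- robot.spot_in(picture, query): "at" ([x, y, z] in m, in world coordinates, good to about 4 mm: the middle of the surface that is visible of it).
- robot.outline_of(picture, query): "region" (400x640 bool, what is visible of it).
- robot.place_of(picture, query): "at" ([x, y, z] in m, in world coordinates, good to about 4 mm: a listed point, or the origin of a listed thing).
The state is a dict: "time": time; "q": joint angles; "joint_velocities": joint speeds; "joint_torque": joint torques, N m; "position": TCP position; "tool_rot": TCP orientation; "ft_force": force on the tool from outside, world axes, zero at the start; "moment": the same for the moment, N m; "grip_width": finger opening in m; "grip_force": force on a finger pad.
Only numpy, scipy, OpenCV 4.12 (cv2) and the standard library are available. Lean on these libraries where they do the work, as an engineer would, in place of code of your own. Each camera call takes 0.05 s, during which the arm holds its last target. There are 200 camera calls.

## Task

Get the warming plate heating under the teapot: first press the raised far end of its rocker switch fully down to switch the power on, then press the round key on the teapot's side of the plate all the way in and let it come up, then press the long start bar in the middle all the way in and let it up again. Press no control before the power is on, never press the other round key, and leave the teapot, the cup, the sugar jar and the tea box standing where they are.

Things in the scene. Friction and masses are not known exactly. Their poses are not given: they have to be found in the camera images.
- plate: Two-zone electric warming plate, fixed: flat black slab 260 (x) x 380 (y) x 45 mm. Origin: centre of its underside; z up, x away from the robot, y to the left (yaw up to 0.22 rad). Black top at z = 45 mm. On the front strip, grey, centres at x = -95 mm: round key at y = +85, long bar at y = 0, round key at y = -85, rocker switch at y = -155. Behind each round key a ringed 140 mm heating zone.
- zone_left (a point): Centre of the left heating zone, on the top of the plate, 145 mm behind the left round key.
- zone_right (a point): Centre of the right heating zone, on the top of the plate, 145 mm behind the right round key.
- teapot: Small red teapot with white dots, 81 x 143 x 70 mm with spout and handle, loose. Stands on one of the two zones (left or right, varies; its centre within about 15 mm of the zone's centre), spout and handle roughly along the plate's y. Origin: centre of its underside, z up.
- cup: White espresso cup with coloured dots, bowl 86 mm across, 110 mm with its handle, 51 mm high, loose, standing on the other zone. Origin: middle of its underside, counting the handle; the bowl's axis lies 12 mm from it along +y.
- sugar_jar: Glass sugar jar with a white lid, 67 x 67 x 70 mm, loose, on the worktop to the right of the plate. Origin: centre of its underside.
- tea_box: Green card tea box, 58 x 69 x 78 mm, loose, on the worktop to the left of the plate. Origin: centre of its underside.
- rocker (a joint): Power rocker, hinge line along the plate's y, 53 mm above its underside. Two halves, each 26 x 26 mm. 0 = off (near half level, far half raised 0.35 rad), 0.35 rad = on (far half pressed down level, near half raised). Stays where it is put; takes about 2 to 3 N on the far half.
- rocker_far (a point): Point to press on the rocker: on the upper face of its far half, 18 mm from the hinge line. Moves down about 6 mm as the rocker goes over.
- key_left (a joint): Left round key, 26 mm diameter, sprung, travel 6 mm: 0 = up, 0.006 m = fully in. Pressing starts at about 1.4 N and takes about 4 N at the end; it comes up again by itself.
- key_left_top (a point): Centre of the left key's top face, 10 mm above the black top when up, 4 mm when fully in.
- key_right (a joint): Right round key, the same as the left one.
- key_right_top (a point): Centre of the right key's top face.
- start_bar (a joint): Start bar, 20 (x) x 70 (y) mm, sprung, travel 6 mm, same spring as the keys: 0 = up, 0.006 m = fully in.
- start_bar_top (a point): Centre of the start bar's top face, 10 mm above the black top when up, 4 mm when fully in.
There are look-alikes about, which are no part of the job. What is shaped like the sugar_jar but pink is not meant.

How it is judged:
By the outcome, as a careful person would: the job done as asked, in the order asked, and still so for the second after the job is handed in, with the robot touching nothing.
It also fails if it takes over 48 s, if anything falls off the work surface, if the arm or the gripper's body presses on something with over 40 N, if the wrist force passes 120 N, or if a joint passes its speed limit or range.

## Working session

There is one attempt and no reset: what is moved stays moved. The work goes in short steps, Python scripts to look and compute and a tool call to move; the robot and the scene stay as the last step left them, time stands still between calls to the robot, and variables do not carry over. Pictures are saved under pics/ and viewed, at most 10 in all, crops included, and the job is handed in when it is done.

Besides the shell and the picture viewer there is one more tool, called after "Emit:" as a command line: name --argument value ..., lists and objects as JSON in quotes. servo_tool: Moves the arm, as the interface text tells. Its arguments: {"type":"object","properties":{"rows":{"type":"array","items":{"type":"number"}},"newtons":{"type":"number"}},"required":["rows"]}

```bash
mkdir -p pics
python3 - <<'E'
from rig import robot
import cv2,numpy as np
o=robot.get_obs();print(o['time'],o['position'],o['tool_rot'],o['ft_force'],o['grip_width'])
for c in ['scene','side']:
    p=robot.camera(c);cv2.imwrite(f'pics/{c}0.png',p['pixels'][:,:,::-1])
    for n in ['plate','zone_left','zone_right','teapot','cup','rocker_far','key_left_top','key_right_top','start_bar_top','sugar_jar','tea_box']:
        print(c,n,[(np.round(r['at'],3).tolist(),round(r['score'],2)) for r in robot.place_of(p,n)[:3]])
E
```

```text
0.0 [0.21786093 0.58501077 0.2215702 ] [ 1.77431258e-01  9.84132590e-01 -1.02384168e-03 -3.81092027e-04] [-0.53443858 -0.27007061 -0.62500118] 0.08666754248651974
scene plate [([0.606, 0.08, -0.005], 0.8)]
scene zone_left [([0.641, 0.175, 0.049], 0.88), ([0.497, 0.156, 0.053], 0.71)]
scene zone_right [([0.665, 0.005, 0.042], 0.58)]
scene teapot [([0.639, 0.169, 0.039], 0.65)]
scene cup [([0.658, 0.004, 0.047], 0.78)]
scene rocker_far [([0.546, -0.083, 0.064], 0.55), ([0.536, 0.412, -0.001], 0.52)]
scene key_left_top [([0.503, 0.156, 0.056], 0.56), ([0.522, -0.015, 0.056], 0.56)]
scene key_right_top [([0.521, -0.015, 0.058], 0.49)]
scene start_bar_top [([0.51, 0.07, 0.055], 0.69)]
scene sugar_jar [([0.546, -0.397, -0.0], 0.94), ([0.464, -0.213, 0.003], 0.84), ([0.554, -0.285, 0.001], 0.64)]
scene tea_box [([0.534, 0.414, 0.005], 0.7)]
side plate []
side zone_left [([0.64, 0.173, 0.045], 0.8), ([0.546, -0.085, 0.061], 0.35)]
side zone_right [([0.664, 0.004, 0.045], 0.64), ([0.502, 0.154, 0.055], 0.41)]
side teapot [([0.545, -0.396, -0.0], 0.74), ([0.641, 0.164, 0.042], 0.6)]
side cup [([0.66, 0.002, 0.046], 0.63)]
side rocker_far [([0.545, -0.084, 0.058], 0.68)]
side key_left_top [([0.503, 0.157, 0.052], 0.48), ([0.642, 0.166, 0.043], 0.25)]
side key_right_top [([0.544, -0.4, 0.0], 0.71), ([0.523, -0.014, 0.055], 0.45)]
side start_bar_top [([0.511, 0.067, 0.056], 0.45)]
side sugar_jar [([0.546, -0.4, -0.003], 0.94), ([0.558, -0.284, -0.003], 0.76), ([0.466, -0.211, 0.0], 0.57)]
side tea_box [([0.52, -0.014, 0.053], 0.75), ([0.531, 0.413, 0.001], 0.67)]
```

View pics/scene0.png

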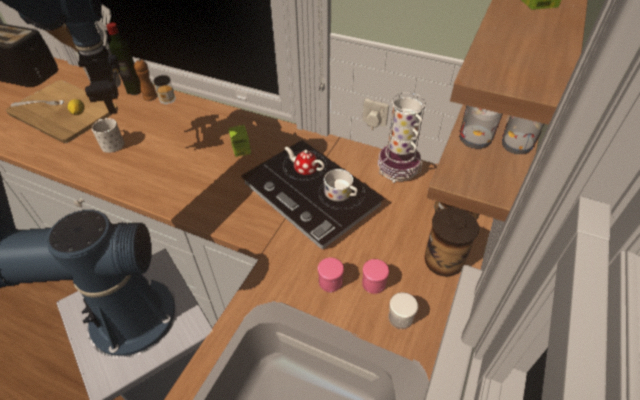

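View pics/side0.png

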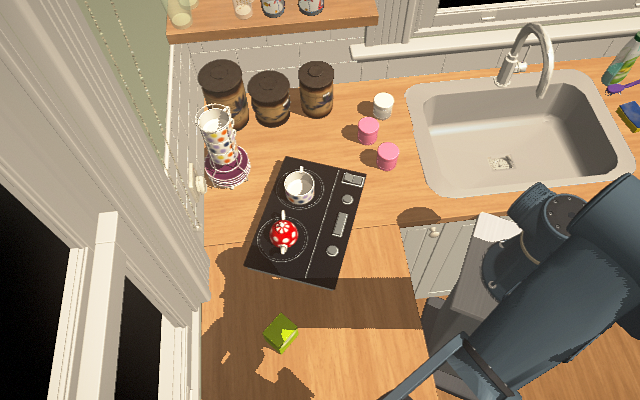

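The teapot (scene px 305,162) stands on the left zone and the cup (338,184) on the right, so the keys to press are the rocker (322,230), the left key (268,187) and the bar (288,201). Both sightings agree with the plate geometry at a yaw of about 0.11. The white jar (403,310) is the real one and the pink ones are not involved. I'll turn, close the fingers and move across.

Emit:
servo_tool --rows '[1, 0, 0, 0, -5.4, 1, 0, 0, 0, -5.4, 1, 0, 0, 0, -5.4, 1, 0, 0, 0, -5.4, 1, 0, 0, 0, -5.4]' --newtons 10

```text
time: 1.62
position: [0.2182, 0.5856, 0.2225]
tool_rot: [-0.06, 0.998, 0.0, -0.0]
ft_force: [-0.3, -0.2, 0.1]
grip_width: 0.0614
grip_force: 0.0
```

Emit:
servo_tool --rows '[1, -0.013, -0.035, 0, 0, 1, -0.013, -0.035, 0, 0, 1, -0.013, -0.035, 0, 0, 1, -0.013, -0.035, 0, 0, 1, -0.013, -0.035, 0, 0]'

```text
time: 2.03
position: [0.3032, 0.4178, 0.2227]
tool_rot: [-0.058, 0.998, 0.0, 0.0]
ft_force: [1.3, -1.5, 0.5]
grip_width: 0.0281
grip_force: 0.0
```

Emit:
servo_tool --rows '[1, -0.013, -0.035, 0, 0, 1, -0.013, -0.035, 0, 0, 1, -0.013, -0.035, 0, 0, 1, -0.013, -0.035, 0, 0, 1, -0.013, -0.035, 0, 0]'

```text
time: 2.45
position: [0.388, 0.2512, 0.2228]
tool_rot: [-0.057, 0.998, 0.0, 0.0]
ft_force: [0.5, 0.5, -0.2]
grip_width: 0.002
grip_force: 0.0
```

Emit:
servo_tool --rows '[1, -0.013, -0.035, 0, 0, 1, -0.013, -0.035, 0, 0, 1, -0.013, -0.035, 0, 0, 1, -0.013, -0.035, 0, 0, 1, -0.013, -0.035, 0, 0]'

```text
time: 2.87
position: [0.4726, 0.0845, 0.2228]
tool_rot: [-0.057, 0.998, 0.0, 0.0]
ft_force: [1.0, 0.3, 0.4]
grip_width: 0.0003
grip_force: 0.0
```

Emit:
servo_tool --rows '[1, -0.012, -0.035, 0, 0, 1, -0.012, -0.035, 0, 0, 1, -0.012, -0.035, 0, 0, 1, -0.012, -0.035, 0, 0, 1, 0, 0, 0, 0]'

```text
time: 3.28
position: [0.5402, -0.0539, 0.2231]
tool_rot: [-0.055, 0.998, -0.002, 0.003]
ft_force: [1.1, -0.1, 0.6]
grip_width: 0.0003
grip_force: 0.0
```

Run:
```python
from rig import robot
import cv2,numpy as np
from scipy.spatial.transform import Rotation as R
o=robot.get_obs();t=R.from_quat(o['tool_rot']).as_matrix();P=np.array(o['position'])
p=robot.camera('wrist');cv2.imwrite('pics/w1.png',p['pixels'][:,:,::-1])
print(P)
for n in ['rocker_far','key_left_top','key_right_top','start_bar_top']:
    for r in robot.place_of(p,n)[:2]: print(n,np.round(r['at'],4),round(r['score'],2),'tool',np.round(t.T@(np.array(r['at'])-P),4))
```

```text
[ 0.54016771 -0.05392136  0.22314692]
rocker_far [ 0.5499 -0.082   0.0597] 0.62 tool [-0.0057 -0.0281  0.1636]
rocker_far [0.6034 0.0829 0.002 ] 0.41 tool [-0.0765  0.1302  0.2209]
key_left_top [0.5013 0.1551 0.0543] 0.57 tool [0.0168 0.2129 0.1677]
key_left_top [ 0.6066  0.085  -0.0019] 0.35 tool [-0.0799  0.132   0.2248]
key_right_top [ 0.5182 -0.0168  0.0592] 0.6 tool [0.0187 0.0401 0.1636]
start_bar_top [0.5108 0.068  0.0577] 0.57 tool [0.0168 0.1252 0.1647]
```

View pics/w1.png

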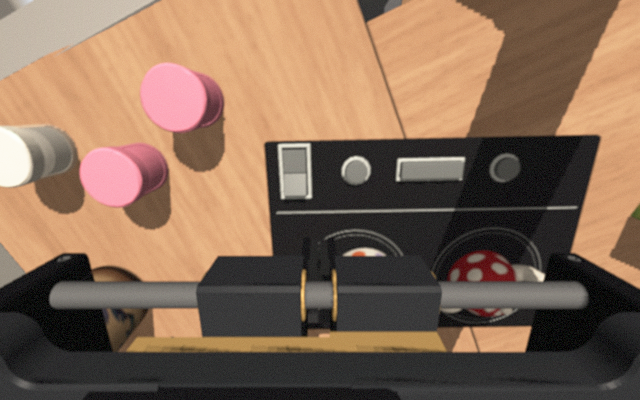

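Emit:
servo_tool --rows '[1, -0.004, -0.029, 0, 0, 1, 0, 0, 0.036, 0, 1, 0, 0, 0.036, 0, 1, 0, 0, 0.036, 0, 1, 0, 0, 0.036, 0]'

```text
time: 3.95
position: [0.5426, -0.0741, 0.0779]
tool_rot: [-0.058, 0.998, -0.0, 0.0]
ft_force: [-0.1, -0.9, -1.3]
grip_width: 0.0001
grip_force: 0.0
```

Emit:
servo_tool --rows '[1, 0, 0, 0.004, 0, 1, 0, 0, 0, 0, 1, 0, 0, 0, 0]'

```text
time: 4.2
position: [0.5435, -0.075, 0.0757]
tool_rot: [-0.058, 0.998, -0.0, 0.001]
ft_force: [0.7, -0.5, 0.9]
grip_width: 0.0002
grip_force: 0.0
```

Emit:
servo_tool --rows '[1, -0.003, -0.008, 0, 0, 1, 0, 0, 0.006, 0, 1, 0, 0, 0.006, 0, 1, 0, 0, 0.004, 0, 1, 0, 0, 0, 0]'

```text
time: 4.62
position: [0.5474, -0.0836, 0.0586]
tool_rot: [-0.057, 0.998, -0.0, 0.001]
ft_force: [0.1, -1.1, 0.9]
grip_width: 0.0001
grip_force: 0.5
```

Emit:
servo_tool --rows '[1, 0, 0, 0.003, 0, 1, 0, 0, 0.003, 0, 1, 0, 0, 0, 0, 1, 0, 0, 0, 0]'

```text
time: 4.95
position: [0.5476, -0.0835, 0.0533]
tool_rot: [-0.057, 0.998, -0.0, 0.001]
ft_force: [0.3, -0.7, 6.8]
grip_width: 0.0003
grip_force: 3.4
```

Emit:
servo_tool --rows '[1, 0, 0, 0.002, 0, 1, 0, 0, 0, 0, 1, 0, 0, 0, 0]'

```text
time: 5.2
position: [0.5477, -0.0835, 0.0531]
tool_rot: [-0.057, 0.998, -0.001, 0.001]
ft_force: [-2.6, 1.1, 18.9]
grip_width: 0.0009
grip_force: 9.6
```

Emit:
servo_tool --rows '[1, 0, 0, -0.03, 0, 1, 0, 0, -0.03, 0, 1, 0.02, 0.04, 0, 0, 1, 0, 0.04, 0, 0, 1, 0, 0, 0, 0]'

```text
time: 5.62
position: [0.5146, -0.0028, 0.1104]
tool_rot: [-0.059, 0.998, 0.002, -0.003]
ft_force: [-1.2, -0.4, 0.5]
grip_width: 0.0006
grip_force: 0.0
```

Run:
```python
from rig import robot
import cv2,numpy as np
P=np.array(robot.get_obs()['position']);print(P)
a=robot.camera('wrist');b=robot.camera('side')
w=cv2.resize(a['pixels'][:300],(640,300));s=cv2.resize(b['pixels'][150:290,240:400],(480,420),interpolation=cv2.INTER_CUBIC)
im=np.zeros((600,780,3),np.uint8);im[:180,:384]=cv2.resize(w,(384,180));im[180:600,:480]=s
cv2.imwrite('pics/c2.png',im[:,:,::-1])
for n in ['key_left_top','start_bar_top']:
    for r in robot.place_of(a,n)[:2]: print(n,np.round(r['at'],4),round(r['score'],2))
```

```text
[ 0.51463972 -0.00280887  0.11037218]
key_left_top [0.4983 0.154  0.0524] 0.84
start_bar_top [0.5146 0.0692 0.0617] 0.74
```

View pics/c2.png

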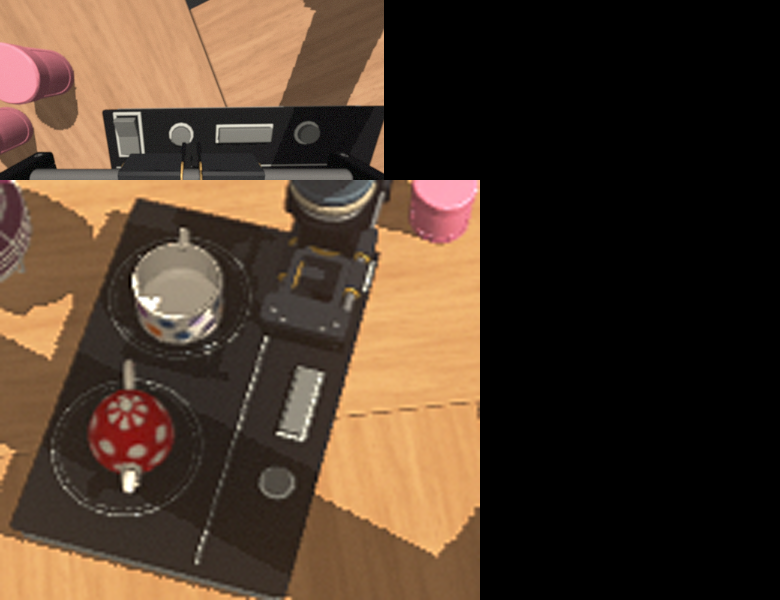

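The wrist crop shows the rocker at (127,133) over with its near half raised, and the 19 N at z = 53 mm confirms the stop. Cup and teapot are undisturbed. Next is the left key.

Emit:
servo_tool --rows '[1, -0.002, 0.04, 0, 0, 1, -0.002, 0.04, 0, 0, 1, -0.002, 0.04, 0, 0, 1, 0, 0.038, 0, 0, 1, 0, 0, 0.02, 0]'

```text
time: 6.23
position: [0.5095, 0.1538, 0.0927]
tool_rot: [-0.059, 0.998, 0.001, 0.003]
ft_force: [0.8, -0.9, -0.3]
grip_width: 0.0006
grip_force: 0.0
```

Emit:
servo_tool --rows '[1, 0, 0, 0.02, 0, 1, 0, 0, 0, 0, 1, 0, 0, 0, 0]'

```text
time: 6.48
position: [0.5071, 0.1481, 0.0695]
tool_rot: [-0.057, 0.998, -0.0, -0.001]
ft_force: [0.5, -0.0, 0.7]
grip_width: 0.0003
grip_force: 0.0
```

Emit:
servo_tool --rows '[1, 0.004, 0.0075, 0, 0, 1, 0, 0, 0.007, 0, 1, 0, 0, 0.006, 0, 1, 0, 0, 0.003, 0, 1, 0, 0, 0.002, 0]'

```text
time: 6.9
position: [0.5027, 0.1558, 0.0525]
tool_rot: [-0.057, 0.998, -0.0, 0.0]
ft_force: [-0.5, -0.8, 3.2]
grip_width: 0.0006
grip_force: 1.3
```

Emit:
servo_tool --rows '[1, 0, 0, 0.002, 0, 1, 0, 0, 0.002, 0, 1, 0, 0, 0, 0, 1, 0, 0, 0, 0]'

```text
time: 7.23
position: [0.5027, 0.1558, 0.0493]
tool_rot: [-0.057, 0.998, -0.0, 0.0]
ft_force: [-2.0, -2.2, 7.6]
grip_width: 0.0005
grip_force: 3.7
```

Emit:
servo_tool --rows '[1, 0, 0, 0.0015, 0, 1, 0, 0, 0, 0, 1, 0, 0, 0, 0]'

```text
time: 7.48
position: [0.5027, 0.1558, 0.0491]
tool_rot: [-0.057, 0.998, -0.0, 0.001]
ft_force: [-3.9, -2.0, 17.8]
grip_width: 0.0005
grip_force: 8.8
```

Emit:
servo_tool --rows '[1, 0, 0, -0.02, 0, 1, 0, 0, -0.01, 0, 1, 0, 0, 0, 0, 1, 0, -0.04, 0, 0, 1, 0, -0.04, 0, 0]'

```text
time: 7.9
position: [0.5115, 0.0776, 0.0768]
tool_rot: [-0.06, 0.998, 0.0, 0.0]
ft_force: [0.7, -0.5, -0.6]
grip_width: 0.0002
grip_force: 0.0
```

Emit:
servo_tool --rows '[1, 0, -0.005, 0.01, 0, 1, 0, 0, 0, 0, 1, 0, 0, 0, 0]'

```text
time: 8.15
position: [0.5112, 0.0716, 0.066]
tool_rot: [-0.056, 0.998, 0.0, -0.001]
ft_force: [0.8, 0.7, 0.5]
grip_width: 0.0003
grip_force: 0.0
```

Fully in at 49 mm. Now the bar.

Emit:
servo_tool --rows '[1, 0, -0.002, 0.006, 0, 1, 0, 0, 0.005, 0, 1, 0, 0, 0.003, 0, 1, 0, 0, 0.003, 0, 1, 0, 0, 0, 0]'

```text
time: 8.57
position: [0.5122, 0.0706, 0.0497]
tool_rot: [-0.058, 0.998, 0.0, -0.0]
ft_force: [-0.0, 2.0, 3.1]
grip_width: -0.0001
grip_force: 1.8
```

Emit:
servo_tool --rows '[1, 0, 0, 0.0015, 0, 1, 0, 0, 0, 0, 1, 0, 0, 0, 0]'

```text
time: 8.82
position: [0.5122, 0.0705, 0.0494]
tool_rot: [-0.057, 0.998, 0.0, 0.0]
ft_force: [-1.8, 3.6, 7.5]
grip_width: 0.0003
grip_force: 3.8
```

Emit:
servo_tool --rows '[1, 0, 0, 0.0015, 0, 1, 0, 0, 0, 0, 1, 0, 0, 0, 0]'

```text
time: 9.07
position: [0.5123, 0.0706, 0.0491]
tool_rot: [-0.057, 0.998, 0.0, 0.0]
ft_force: [-2.8, 3.0, 17.9]
grip_width: 0.0007
grip_force: 9.0
```

Emit:
servo_tool --rows '[1, 0, 0, -0.03, 0, 1, 0, 0, -0.035, 0, 1, 0, 0, -0.035, 0, 1, 0, 0, -0.035, 0, 1, 0, 0, 0, 0]'

```text
time: 9.48
position: [0.5167, 0.0695, 0.1883]
tool_rot: [-0.058, 0.998, -0.001, 0.007]
ft_force: [0.5, -0.2, 0.3]
grip_width: 0.0007
grip_force: 0.0
```

Run:
```python
from rig import robot
import cv2,numpy as np
a=robot.camera('wrist');b=robot.camera('side')
im=np.vstack([a['pixels'][100:280],b['pixels'][140:360]])
cv2.imwrite('pics/c3.png',im[:,:,::-1])
```

```text
(no output)
```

View pics/c3.png

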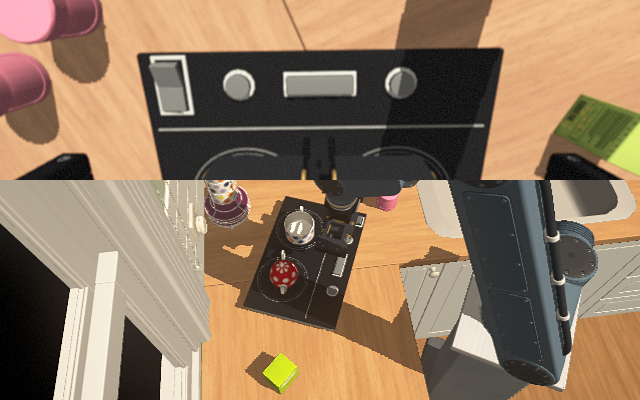

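The rocker (171,85) is on, the key (400,82) and the bar (320,84) are up again, and the teapot, cup and tea box are where they were. I'm handing the job in.

```bash
python3 -c "
from rig import robot
print(robot.hand_in())"
```

```text
the job is handed in; nothing more can be done
None
```

I switched the rocker on, then pressed the left key (the teapot's side) and the start bar fully in. Both came back up, nothing else was touched, and I handed the job in at about 9.6 s.

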